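# Pack seven touch-up bottles in the round tin

## Task

Pack all seven touch-up bottles upright in the round tin, each standing on its floor: they only fit as six around one in the middle, so the bottle that stands astray in the tin must make room before the two on the bench go in. Set the bottles down, do not drop or tip them over, and leave the tin and the other things on the bench where they are.

Things in the scene. Friction and masses are not known exactly. Their poses are not given: they have to be found in the camera images.
- tin: shallow open round steel tin, loose, 0.7 kg, 140 mm outside and 134 mm inside diameter, 40 mm high, floor 4 mm thick, standing on the bench; origin at the centre of its underside, z up. There is just room for seven bottles: one in the middle, six around it
- tin_in (a point): centre of the top face of the tin's floor, 4 mm above the bench. At the start four of the bottles a to e stand along the wall in four neighbouring outer places, about 44 mm from the tin's axis and from one another; the fifth, any of them, stands astray 24 to 35 mm from the axis, in front of the two empty outer places
- bottle_a_mid (a point): closed upright bottle, 96 mm high, 70 to 140 g: round white body 42 mm across with a bevelled foot, shoulder 50 to 56 mm up, then a black cap 18 mm across from 56 to 96 mm up, by which to grip it. Point: on its axis, half-way up (48 mm above its foot); z up along the axis. Starts in the tin; may be the stray one
- bottle_b_mid (a point): closed upright bottle, 96 mm high, 70 to 140 g: round white body 42 mm across with a bevelled foot, shoulder 50 to 56 mm up, then a black cap 18 mm across from 56 to 96 mm up, by which to grip it. Point: on its axis, half-way up (48 mm above its foot); z up along the axis. Starts in the tin; may be the stray one
- bottle_c_mid (a point): closed upright bottle, 96 mm high, 70 to 140 g: round white body 42 mm across with a bevelled foot, shoulder 50 to 56 mm up, then a black cap 18 mm across from 56 to 96 mm up, by which to grip it. Point: on its axis, half-way up (48 mm above its foot); z up along the axis. Starts in the tin; may be the stray one
- bottle_d_mid (a point): closed upright bottle, 96 mm high, 70 to 140 g: round white body 42 mm across with a bevelled foot, shoulder 50 to 56 mm up, then a black cap 18 mm across from 56 to 96 mm up, by which to grip it. Point: on its axis, half-way up (48 mm above its foot); z up along the axis. Starts in the tin; may be the stray one
- bottle_e_mid (a point): closed upright bottle, 96 mm high, 70 to 140 g: round white body 42 mm across with a bevelled foot, shoulder 50 to 56 mm up, then a black cap 18 mm across from 56 to 96 mm up, by which to grip it. Point: on its axis, half-way up (48 mm above its foot); z up along the axis. Starts in the tin; may be the stray one
- bottle_f_mid (a point): closed upright bottle, 96 mm high, 70 to 140 g: round white body 42 mm across with a bevelled foot, shoulder 50 to 56 mm up, then a black cap 18 mm across from 56 to 96 mm up, by which to grip it. Point: on its axis, half-way up (48 mm above its foot); z up along the axis. Starts on the bench left or right of the tin. All seven are alike
- bottle_g_mid (a point): closed upright bottle, 96 mm high, 70 to 140 g: round white body 42 mm across with a bevelled foot, shoulder 50 to 56 mm up, then a black cap 18 mm across from 56 to 96 mm up, by which to grip it. Point: on its axis, half-way up (48 mm above its foot); z up along the axis. Starts on the bench left or right of the tin. All seven are alike
- screwdriver: bystander: screwdriver lying across the bench beyond the tin
- wrench: bystander: steel wrench lying at the far right
- tape_measure: bystander: grey tape measure, 66 x 36 x 58 mm high, standing at one of the four spots beside the tin (two left, two right) that it shares with the sanding block and the two loose bottles; origin under its centre
- sanding_block: bystander: cork sanding block, 70 x 47 x 30 mm high, at another of the four spots; origin under its centre
- screw_jar: bystander: closed glass jar, 66 mm across, 75 mm high, at the far left; origin under its centre
- hammer: bystander: hammer lying at the left

How it is judged:
By the outcome, as a careful person would: the job done as asked, in the order asked, and still so for the second after the job is handed in, with the robot touching nothing.
It also fails if it takes over 64 s, if anything falls off the work surface, if the arm or the gripper's body presses on something with over 40 N, if the wrist force passes 120 N, or if a joint passes its speed limit or range.

## Robot

A 6-joint arm with a two-finger parallel gripper is mounted at the origin on the work surface. World frame = base frame: x ahead of the robot, y to its left, z up, the work surface at z = 0. Lengths are in m, angles in rad, forces in N, time in s.
With the tool pointing down it reaches from about 0.35 to 0.775 m from the base axis. Payload 5.5 kg.
Tool frame: the origin (TCP) lies between the finger pads; the fingertips stand 11 mm ahead of it and the grasp point (between the pads) lies 8 mm behind it (tips_ahead is the distance from the TCP to the fingertips, in m); z points along the fingers, y is the line along which they close (so a half turn about z gives the same grasp; the last joint's range is limited). The gripper opens to 85 mm and grips with 20 to 120 N. Pads are 22 mm wide; open, the fingers measure 114 mm over their backs; the gripper's body (76 mm by 85 mm) begins 54 mm behind the grasp point. The pads swing forward as they close: fully open they stand 13 mm farther back than shut.
Start: joints at [-1.418, 0.313, 0.046, 1.304, 0, 1.431], TCP at [0.166, -0.551, 0.242] pointing down, gripper open.
Joint ranges: [-2.76, 2.76], [-0.86, 1.69], [-1.03, 1.26], [-2.2, 2.34], [-1.47, 1.5], [-3.14, 3.14]. Speed limits (rad/s): [2.57, 2.57, 3.14, 3.14, 3.14, 3.14].

## Interface

Orientations are given as a unit quaternion [w, x, y, z].
In Python, from workcell import * gives the robot as it stands. The module is installed in compiled form; this text tells all that it offers.
- The arm moves only by the tool jog_arm, never from a script. Its argument "moves" is a list of rows, each an object with "fingers": the closure, from 0 (fully open) to 1 (shut); "slide": the shift along the tool's x, y, z in mm, a list of three; "angular": the turn, a rotation vector about the tool's x, y, z in degrees, a list of three. A call has 1 to 10 rows; each row is the pose to reach, as a shift and turn from the pose commanded when the call began, along the tool's axes at that moment; what a row does not reach only later rows make up. A row lasts 1/12 s, in which the tool goes at most 41.7 mm and 7.16 degrees, less where a joint would pass 70% of its speed; a pose out of reach is approached as far as the arm can. A call with a gripper value outside its range is refused whole. The fingers move at their own pace and stop on an object; "squeeze" is the grip in N (left out, the last holds). Time passes only in rows, so rows that repeat a pose let the fingers close. It gives the time, the measured TCP pose, the force, the opening and the grip force at its end, in the units of the state.
- get_state(): the state, without advancing time (a new reading comes with each control period).
- read_camera(name): name is "scene" or "top"; returns a dict with "color" (384x512x3 uint8, red, green, blue), "fovy" (degrees; the focal length in pixels is half the picture's height over the tangent of half this angle, whatever the lens; pixels are square), "cx", "cy" (the principal point, pixels), "world_from_camera" (4x4, takes a point from camera to world coordinates). Camera axes: x right, y down, z forward; pixel columns grow to the right and rows downward; lengths in m; the calibration is good to about 2 mm. A picture is of the moment at which its call begins. There is no depth.
- hand_in(): hands the job in; it is judged then, once.
Trained networks look in a picture, given as the dict that the camera call returned (one of the last four; its "shot" number tells which), for a name from the list of things; names that differ only in an ending like _2 or _b are one class to them, and where a whole thing is asked for, a point or a joint stands for the part that bears it (a point fixed in the world has none). Each returns a list of dicts, best first, with "p" (0 to 1); they miss things now and then, are a little off and sometimes report something else, mostly with a low value. They report only what shows in the picture. A call takes as long as a camera call.
- look_for(target, picture): "point" ([column, row] in pixels, amid what is visible of it).
- tip_of(target, picture): "point" ([column, row] in pixels: a listed point, or the origin of a listed thing).
The state is a dict: "clock": time; "joint_pos": joint angles; "qvel": joint speeds; "tau": joint torques, N m; "tcp_pos": TCP position; "orientation": TCP orientation; "wrist_force": force on the tool from outside, world axes, zero at the start; "ft_torque": the same for the moment, N m; "finger_gap": finger opening in m; "grip_force": force on a finger pad.
Only numpy, scipy, OpenCV 4.12 (cv2) and the standard library are available. Lean on these libraries where they do the work, as an engineer would, in place of code of your own. Each camera call takes 0.05 s, during which the arm holds its last target. There are 200 camera calls.

## Working session

There is one attempt and no reset: what is moved stays moved. The work goes in short steps, Python scripts to look and compute and a tool call to move; the robot and the scene stay as the last step left them, time stands still between calls to the robot, and variables do not carry over. Pictures are saved under pics/ and viewed, at most 10 in all, crops included, and the job is handed in when it is done.

Besides the shell and the picture viewer there is one more tool, called after "Request:" by a JSON object that holds its "api" and its "payload", one argument or row to a line. jog_arm: Moves the arm, as the interface text tells. Its arguments: {"type":"object","properties":{"moves":{"type":"array","items":{"type":"object","properties":{"fingers":{"type":"number"},"slide":{"type":"array","items":{"type":"number"}},"angular":{"type":"array","items":{"type":"number"}}}}},"squeeze":{"type":"number"}},"required":["moves"]}

```bash
mkdir -p pics; cat > h.py <<'E'
from workcell import *
import numpy as np, cv2
def shot(n):
    return read_camera(n)
def ray(p,px):
    f=p["color"].shape[0]/2/np.tan(np.radians(p["fovy"])/2)
    T=np.array(p["world_from_camera"])
    d=T[:3,:3]@np.array([(px[0]-p["cx"])/f,(px[1]-p["cy"])/f,1]); return T[:3,3],d
def at(p,px,z):
    o,d=ray(p,px); return (o+d*(z-o[2])/d[2])
def proj(p,X):
    f=p["color"].shape[0]/2/np.tan(np.radians(p["fovy"])/2)
    T=np.array(p["world_from_camera"]); c=T[:3,:3].T@(np.array(X)-T[:3,3])
    return np.array([p["cx"]+f*c[0]/c[2],p["cy"]+f*c[1]/c[2]])
def save(p,n): cv2.imwrite("pics/"+n,cv2.cvtColor(p["color"],cv2.COLOR_RGB2BGR))
E
python3 - <<'E'
from h import *
np.set_printoptions(precision=4,suppress=True)
s=get_state(); print(s)
for n in("top","scene"):
    p=shot(n); save(p,n+"0.png"); print(n,p["fovy"],p["cx"],p["cy"],np.array(p["world_from_camera"]))
    for t,z in(("bottle_a_mid",.052),("tin_in",.004),("tape_measure",0),("sanding_block",0)):
        for r in tip_of(t,p): print(t,round(r["p"],2),np.round(r["point"],1),at(p,r["point"],z))
E
```

```text
{'clock': 0.0, 'joint_pos': array([-1.4176,  0.314 ,  0.045 ,  1.3036, -0.    ,  1.4312]), 'qvel': array([-0.0005, -0.0007,  0.001 ,  0.0003,  0.0006,  0.0007]), 'tau': array([ -0.    , -48.0623,  29.8535,   0.0194,  -0.    ,   0.    ]), 'tcp_pos': array([ 0.1659, -0.55  ,  0.2414]), 'orientation': array([-0.0009,  0.9893,  0.1459, -0.    ]), 'wrist_force': array([-0.2539,  0.8413, -0.0512]), 'ft_torque': array([-0.027 , -0.0315, -0.019 ]), 'grip_force': 0.0, 'finger_gap': 0.08538343756767477}
top 46.073899762333696 256.6999775285641 193.66040464570705 [[ 0.0135 -0.9939  0.1098  0.475 ]
 [-0.9996 -0.0163 -0.025   0.0914]
 [ 0.0266 -0.1094 -0.9936  1.089 ]
 [ 0.      0.      0.      1.    ]]
bottle_a_mid 0.86 [289.6 200. ] [ 0.5761 -0.0109  0.052 ]
bottle_a_mid 0.57 [280.5 214.6] [0.542  0.0099 0.052 ]
tin_in 0.78 [279.8 212.1] [0.5511 0.0078 0.004 ]
tape_measure 0.66 [175.9 193.5] [0.5925 0.2593 0.    ]
tape_measure 0.35 [109.9 171. ] [0.6447 0.42   0.    ]
sanding_block 0.74 [401.7 261.8] [ 0.436  -0.2874  0.    ]
scene 46.767473514956635 263.88265749320664 192.74065307598948 [[-0.8722  0.2869 -0.3961  1.0475]
 [ 0.4884  0.4704 -0.7349  0.8798]
 [-0.0245 -0.8345 -0.5505  0.6616]
 [ 0.      0.      0.      1.    ]]
bottle_a_mid 0.57 [263.3 187.4] [0.598  0.0436 0.052 ]
bottle_a_mid 0.56 [260.4 177. ] [ 0.5798 -0.0047  0.052 ]
tin_in 0.72 [266.7 191.2] [ 0.5641 -0.0008  0.004 ]
tape_measure 0.94 [309.1 248. ] [0.595  0.2486 0.    ]
tape_measure 0.34 [270.7 195.3] [0.5619 0.0168 0.    ]
sanding_block 0.63 [252.4 141.3] [ 0.4536 -0.2913  0.    ]
sanding_block 0.34 [170.7 177. ] [ 0.7611 -0.2159  0.    ]
```

```bash
python3 - <<'E'
import cv2
t=cv2.imread("pics/top0.png"); cv2.imwrite("pics/t0.png",cv2.resize(t[130:310,110:430],None,fx=2.5,fy=2.5,interpolation=cv2.INTER_CUBIC))
t=cv2.imread("pics/scene0.png"); cv2.imwrite("pics/s0.png",cv2.resize(t[90:290,140:400],None,fx=3,fy=3,interpolation=cv2.INTER_CUBIC))
E
```

```text
(no output)
```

View pics/t0.png

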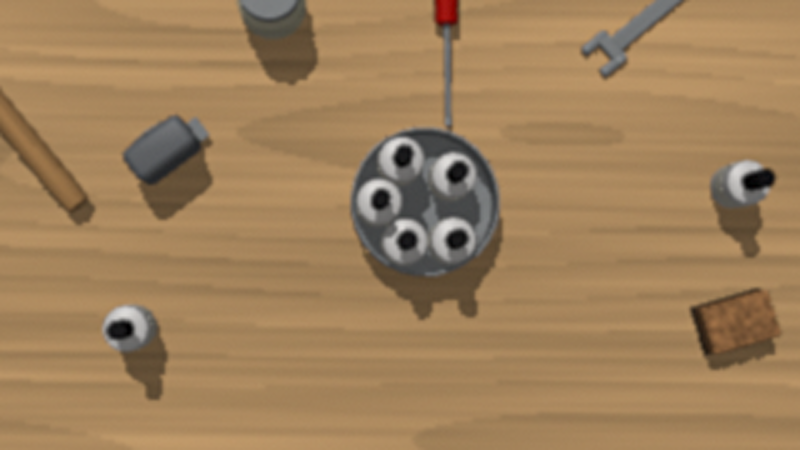

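View pics/s0.png

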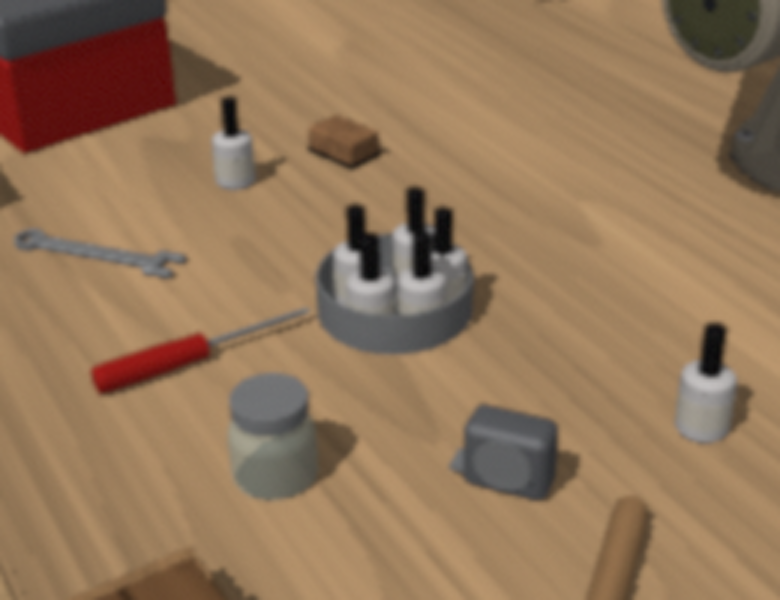

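The four wall bottles stand at the left, top and bottom of the tin, whose centre is at crop (425,202). The right side is empty. The loose bottles are at crop (130,328) on the left and (745,185) on the right. I'll measure the caps next.

```bash
cat >> h.py <<'E'
def hull(p,X,r,z0,z1,s=8):
    a=np.linspace(0,2*np.pi,24,endpoint=False)
    P=np.array([proj(p,[X[0]+r*np.cos(t),X[1]+r*np.sin(t),z]) for z in(z0,z1) for t in a])
    m=cv2.moments(cv2.convexHull(P.astype(np.float32))); return np.array([m["m10"],m["m01"]])/m["m00"]
def caps(p,zf=.004,box=None):
    g=p["color"].max(2); m=(g<45).astype(np.uint8)
    n,l,st,c=cv2.connectedComponentsWithStats(m,connectivity=4)
    out=[]
    for i in range(1,n):
        if not 15<st[i,4]<500: continue
        ys,xs=np.where(l==i); w=60.-g[ys,xs]; px=np.array([(xs*w).sum(),(ys*w).sum()])/w.sum()+0
        z=zf+.076; X=at(p,px,z)[:2]
        for k in range(3): X=X+(at(p,px,z)-at(p,hull(p,X,.009,zf+.056,zf+.096),z))[:2]
        out.append((px,st[i,4],X))
    return out
E
python3 - <<'E'
from h import *
np.set_printoptions(precision=4,suppress=True)
for n in("top","scene"):
    p=shot(n)
    for zf in(.004,0):
        print(n,zf)
        for px,a,X in caps(p,zf):
            if .3<X[0]<.8 and abs(X[1])<.4: print(px.round(1),a,X)
E
```

```text
top 0.004
[179.3 194.9] 58 [0.5806 0.239 ]
[270.8 192.4] 37 [0.5897 0.0345]
[292.5 198.8] 41 [ 0.576  -0.0144]
[412.8 201.7] 63 [ 0.5738 -0.2874]
[261.8 209.7] 33 [0.5503 0.0541]
[272.5 225.9] 33 [0.5145 0.03  ]
[292.2 225.5] 37 [ 0.5161 -0.0141]
[158.2 261.6] 47 [0.4328 0.2804]
top 0
[179.3 194.9] 58 [0.581  0.2396]
[270.8 192.4] 37 [0.5901 0.0342]
[292.5 198.8] 41 [ 0.5764 -0.0148]
[412.8 201.7] 63 [ 0.5742 -0.2889]
[261.8 209.7] 33 [0.5506 0.054 ]
[272.5 225.9] 33 [0.5147 0.0298]
[292.2 225.5] 37 [ 0.5162 -0.0145]
[158.2 261.6] 47 [0.4326 0.2812]
scene 0.004
[216.2 128.7] 35 [ 0.5796 -0.2837]
[282.1 167.6] 198 [0.5306 0.0245]
[261. 171.] 128 [0.586  0.0112]
[377.2 206.5] 85 [0.4389 0.2852]
scene 0
[216.2 128.7] 35 [ 0.5763 -0.2917]
[282.1 167.6] 198 [0.5271 0.0186]
[261. 171.] 128 [0.5828 0.0052]
[377.2 206.5] 85 [0.4347 0.2811]
```

```bash
cat >> h.py <<'E'
from scipy.spatial.transform import Rotation as R
def go(x,y,z,yaw):
    s=get_state(); q=s["orientation"]; r=R.from_quat([q[1],q[2],q[3],q[0]])
    t=R.from_euler("z",yaw,degrees=True)*R.from_euler("x",180,degrees=True)
    print("slide",(r.inv().apply(np.array([x,y,z])-s["tcp_pos"])*1000).round(1),"ang",(r.inv()*t).as_rotvec(degrees=True).round(1),
     "pos",s["tcp_pos"].round(4),"gap",round(s["finger_gap"],4),"t",round(s["clock"],2),"j",np.round(s["joint_pos"],2))
E
python3 -c "
from h import *
go(.576,-.0144,.2,33)"
```

```text
slide [ 547.3 -395.1   42.3] ang [  0.    0.  -16.2] pos [ 0.166  -0.5506  0.2424] gap 0.0853 t 0.6 j [-1.42  0.31  0.05  1.3  -0.    1.43]
```

Request:
{"api": "jog_arm", "payload": {
  "moves": [
    {"fingers": 0.63,"slide": [547,-395,30],"angular": [0,0,-16]},
    {"fingers": 0.63,"slide": [547,-395,30],"angular": [0,0,-16]},
    {"fingers": 0.63,"slide": [547,-395,30],"angular": [0,0,-16]},
    {"fingers": 0.63,"slide": [547,-395,30],"angular": [0,0,-16]},
    {"fingers": 0.63,"slide": [547,-395,30],"angular": [0,0,-16]},
    {"fingers": 0.63,"slide": [547,-395,30],"angular": [0,0,-16]},
    {"fingers": 0.63,"slide": [547,-395,30],"angular": [0,0,-16]},
    {"fingers": 0.63,"slide": [547,-395,30],"angular": [0,0,-16]},
    {"fingers": 0.63,"slide": [547,-395,30],"angular": [0,0,-16]},
    {"fingers": 0.63,"slide": [547,-395,30],"angular": [0,0,-16]}
  ],
  "squeeze": 30
}}

```text
clock: 1.43
tcp_pos: [0.4196, -0.2181, 0.2241]
orientation: [0.0, 0.959, 0.282, 0.0]
wrist_force: [0.8, -0.1, 0.1]
finger_gap: 0.0317
grip_force: 0.0
```

```bash
python3 -c "
from h import *
go(.576,-.0144,.2,33)"
```

```text
slide [241.7 -86.7  24.1] ang [ 0.1 -0.  -0.2] pos [ 0.4196 -0.2181  0.2241] gap 0.0317 t 1.43 j [-0.65  0.12 -0.24  1.21 -0.    1.92]
```

Request:
{"api": "jog_arm", "payload": {
  "moves": [
    {"fingers": 0.63,"slide": [242,-87,60],"angular": [0,0,0]},
    {"fingers": 0.63,"slide": [242,-87,60],"angular": [0,0,0]},
    {"fingers": 0.63,"slide": [242,-87,60],"angular": [0,0,0]},
    {"fingers": 0.63,"slide": [242,-87,60],"angular": [0,0,0]},
    {"fingers": 0.63,"slide": [242,-87,60],"angular": [0,0,0]},
    {"fingers": 0.63,"slide": [242,-87,60],"angular": [0,0,0]},
    {"fingers": 0.63,"slide": [242,-87,60],"angular": [0,0,0]},
    {"fingers": 0.63,"slide": [242,-87,60],"angular": [0,0,0]},
    {"fingers": 0.63,"slide": [242,-87,60],"angular": [0,0,0]},
    {"fingers": 0.63,"slide": [242,-87,60],"angular": [0,0,0]}
  ]
}}

```text
clock: 2.27
tcp_pos: [0.5745, -0.0165, 0.164]
orientation: [0.0, 0.959, 0.282, -0.0]
wrist_force: [0.4, -0.2, 0.6]
finger_gap: 0.032
grip_force: 0.0
```

```bash
python3 -c "
from h import *
go(.576,-.0144,.078,33)
p=shot('scene')
c=p['color'][130:260,200:340]; cv2.imwrite('pics/s1.png',cv2.resize(cv2.cvtColor(c,cv2.COLOR_RGB2BGR),None,fx=4,fy=4,interpolation=cv2.INTER_CUBIC))
for k in (0.063,.160): print(proj(p,[.576,-.0144,k]))"
```

```text
slide [ 2.4 -1.  86. ] ang [ 0.   0.  -0.3] pos [ 0.5745 -0.0165  0.164 ] gap 0.032 t 2.27 j [-0.17  0.35 -0.1   1.12 -0.    2.4 ]
[259.77138716 171.41601014]
[258.63213382 138.30797903]
```

View pics/s1.png

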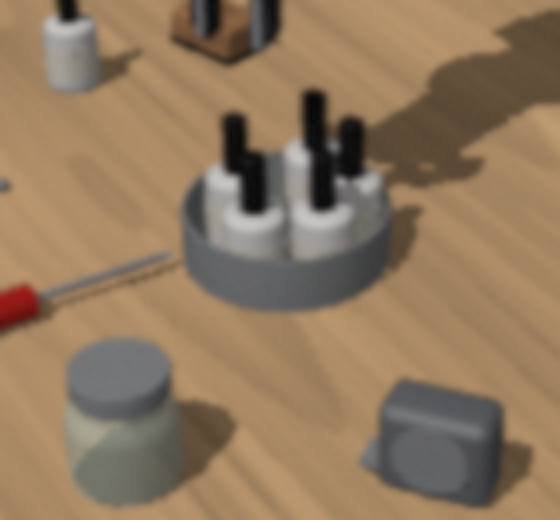

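The picture shows the open fingers above the tin at about px (251–265,135), in line with the stray's cap at about px (259,165). I'll descend.

Request:
{"api": "jog_arm", "payload": {
  "moves": [
    {"fingers": 0.63,"slide": [2.4,-1,30]},
    {"fingers": 0.63,"slide": [2.4,-1,60]},
    {"fingers": 0.63,"slide": [2.4,-1,86]},
    {"fingers": 0.63,"slide": [2.4,-1,86]},
    {"fingers": 0.63,"slide": [2.4,-1,86]},
    {"fingers": 0.63,"slide": [2.4,-1,86]},
    {"fingers": 0.9,"slide": [2.4,-1,86]},
    {"fingers": 0.9,"slide": [2.4,-1,86]},
    {"fingers": 0.9,"slide": [2.4,-1,86]},
    {"fingers": 0.9,"slide": [2.4,-1,86]}
  ],
  "squeeze": 30
}}

```text
schema error: expected keys fingers, slide, angular
```

```bash
python3 -c "
from h import *
go(.553,.0103,.084,33); print(get_state()['wrist_force'],get_state()['grip_force'])"
```

```text
slide [ -3.5 -34.6  80.2] ang [ 0.   0.  -0.3] pos [ 0.5746 -0.0169  0.1643] gap 0.0316 t 2.32 j [-0.17  0.35 -0.1   1.12 -0.    2.4 ]
[-1.11969901 -0.89241441  0.95381676] 0.0
```

Request:
{"api": "jog_arm", "payload": {
  "moves": [
    {"fingers": 0.63,"slide": [2.4,-1,30],"angular": [0,0,0]},
    {"fingers": 0.63,"slide": [2.4,-1,60],"angular": [0,0,0]},
    {"fingers": 0.63,"slide": [2.4,-1,86],"angular": [0,0,0]},
    {"fingers": 0.63,"slide": [2.4,-1,86],"angular": [0,0,0]},
    {"fingers": 0.63,"slide": [2.4,-1,86],"angular": [0,0,0]},
    {"fingers": 0.63,"slide": [2.4,-1,86],"angular": [0,0,0]},
    {"fingers": 0.9,"slide": [2.4,-1,86],"angular": [0,0,0]},
    {"fingers": 0.9,"slide": [2.4,-1,86],"angular": [0,0,0]},
    {"fingers": 0.9,"slide": [2.4,-1,86],"angular": [0,0,0]},
    {"fingers": 0.9,"slide": [2.4,-1,86],"angular": [0,0,0]}
  ],
  "squeeze": 30
}}

```text
clock: 3.15
tcp_pos: [0.5783, -0.0141, 0.0801]
orientation: [0.001, 0.959, 0.282, 0.002]
wrist_force: [-1.2, -0.8, 6.1]
finger_gap: 0.0162
grip_force: 30.5
```

```bash
python3 -c "
from h import *
go(.553,.0103,.084,33); print(get_state()['wrist_force'],get_state()['grip_force'])"
```

```text
slide [ -8.  -34.2  -4. ] ang [ 0.2 -0.2 -0.2] pos [ 0.5783 -0.0141  0.0801] gap 0.0162 t 3.15 j [-0.16  0.41 -0.22  0.93 -0.    2.41]
[-1.23426852 -0.7980895   6.11739501] 30.489084720611572
```

Request:
{"api": "jog_arm", "payload": {
  "moves": [
    {"fingers": 0.9,"slide": [0,0,-4],"angular": [0,0,0]},
    {"fingers": 0.9,"slide": [0,0,-8],"angular": [0,0,0]},
    {"fingers": 0.9,"slide": [0,0,-12],"angular": [0,0,0]},
    {"fingers": 0.9,"slide": [0,0,-12],"angular": [0,0,0]},
    {"fingers": 0.9,"slide": [0,0,-12],"angular": [0,0,0]},
    {"fingers": 0.9,"slide": [0,0,-12],"angular": [0,0,0]}
  ]
}}

```text
clock: 3.65
tcp_pos: [0.5765, -0.0135, 0.0896]
orientation: [-0.0, 0.959, 0.282, -0.0]
wrist_force: [0.1, 0.3, -0.4]
finger_gap: 0.0165
grip_force: 30.0
```

```bash
python3 -c "
from h import *
go(.553,.0103,.090,33); print(get_state()['wrist_force'],get_state()['grip_force'])
for i in range(2):
  p=shot('scene'); go(.553,.0103,.09,33)
for z in (.012,0.004):
  for px,a,X in caps(p,z):
    if .3<X[0]<.8 and abs(X[1])<.4: print(px.round(1),a,X)
c=p['color'][130:240,200:340]; cv2.imwrite('pics/s2.png',cv2.resize(cv2.cvtColor(c,cv2.COLOR_RGB2BGR),None,fx=4,fy=4,interpolation=cv2.INTER_CUBIC))"
```

```text
slide [ -6.9 -32.7  -0.4] ang [-0.   0.  -0.2] pos [ 0.5765 -0.0135  0.0896] gap 0.0165 t 3.65 j [-0.16  0.41 -0.21  0.96 -0.    2.41]
[ 0.12869534  0.28401746 -0.44574286] 29.977911114692688
slide [ -6.8 -32.7  -0.5] ang [-0.   0.  -0.2] pos [ 0.5764 -0.0135  0.0895] gap 0.0164 t 3.7 j [-0.16  0.41 -0.21  0.96 -0.    2.41]
slide [ -6.8 -32.6  -0.5] ang [-0.   0.  -0.2] pos [ 0.5764 -0.0135  0.0895] gap 0.0163 t 3.75 j [-0.16  0.41 -0.21  0.96 -0.    2.41]
[216.3 128.6] 34 [ 0.58583496 -0.26792993]
[282.2 167.3] 218 [0.53687077 0.03518101]
[377.2 206.5] 84 [0.44728918 0.29329408]
[216.3 128.6] 34 [ 0.57939395 -0.28394544]
[282.2 167.3] 218 [0.52974527 0.02339391]
[377.2 206.5] 84 [0.43891188 0.28510837]
```

View pics/s2.png

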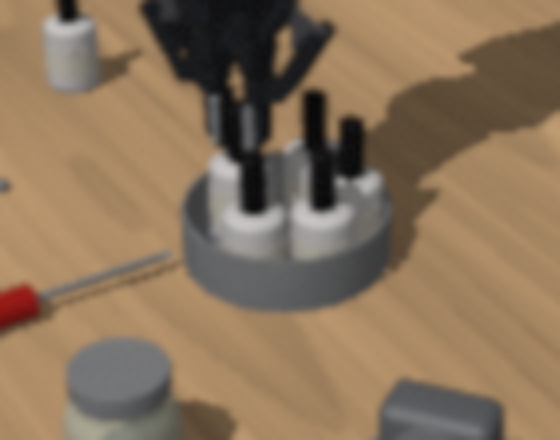

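The stray is lifted about 9 mm and hangs upright at crop (230,160). I'll carry it to the middle.

Request:
{"api": "jog_arm", "payload": {
  "moves": [
    {"fingers": 0.9,"slide": [-2,-10,0],"angular": [0,0,0]},
    {"fingers": 0.9,"slide": [-4,-20,0],"angular": [0,0,0]},
    {"fingers": 0.9,"slide": [-7,-28,0],"angular": [0,0,0]},
    {"fingers": 0.9,"slide": [-7,-32.5,0],"angular": [0,0,0]},
    {"fingers": 0.9,"slide": [-7,-32.5,0],"angular": [0,0,0]},
    {"fingers": 0.9,"slide": [-7,-32.5,4],"angular": [0,0,0]},
    {"fingers": 0.9,"slide": [-7,-32.5,8],"angular": [0,0,0]},
    {"fingers": 0.9,"slide": [-7,-32.5,9],"angular": [0,0,0]},
    {"fingers": 0.9,"slide": [-7,-32.5,9],"angular": [0,0,0]},
    {"fingers": 0.9,"slide": [-7,-32.5,9],"angular": [0,0,0]}
  ]
}}

```text
clock: 4.58
tcp_pos: [0.5529, 0.0098, 0.0803]
orientation: [-0.0, 0.959, 0.282, -0.0]
wrist_force: [-0.1, -0.0, -0.3]
finger_gap: 0.0164
grip_force: 29.9
```

```bash
python3 -c "
from h import *
go(.553,.0103,.080,33); print(get_state()['wrist_force'],get_state()['grip_force'])"
```

```text
slide [ 0.4 -0.3  0.3] ang [-0.   0.  -0.2] pos [0.5529 0.0098 0.0803] gap 0.0164 t 4.58 j [-0.13  0.37 -0.28  0.92 -0.    2.44]
[-0.11816599 -0.03962856 -0.2592285 ] 29.918585121631622
```

Request:
{"api": "jog_arm", "payload": {
  "moves": [
    {"fingers": 0.9,"slide": [0,0,0.7],"angular": [0,0,0]},
    {"fingers": 0.9,"slide": [0,0,1.4],"angular": [0,0,0]},
    {"fingers": 0.9,"slide": [0,0,2],"angular": [0,0,0]},
    {"fingers": 0.9,"slide": [0,0,2],"angular": [0,0,0]}
  ]
}}

```text
clock: 4.92
tcp_pos: [0.5533, 0.0098, 0.0801]
orientation: [0.0, 0.959, 0.282, 0.0]
wrist_force: [-3.5, -0.2, 9.4]
finger_gap: 0.0162
grip_force: 31.0
```

Seated. I'll release it and rise.

Request:
{"api": "jog_arm", "payload": {
  "moves": [
    {"fingers": 0.9,"slide": [0,0,-1.5],"angular": [0,0,0]},
    {"fingers": 0.65,"slide": [0,0,-1.5],"angular": [0,0,0]},
    {"fingers": 0.65,"slide": [0,0,-1.5],"angular": [0,0,0]},
    {"fingers": 0.65,"slide": [0,0,-1.5],"angular": [0,0,0]},
    {"fingers": 0.65,"slide": [0,0,-20],"angular": [0,0,0]},
    {"fingers": 0.65,"slide": [0,0,-50],"angular": [0,0,0]},
    {"fingers": 0.65,"slide": [0,0,-90],"angular": [0,0,0]},
    {"fingers": 0.65,"slide": [0,0,-120],"angular": [0,0,0]},
    {"fingers": 0.65,"slide": [0,0,-120],"angular": [0,0,0]}
  ]
}}

```text
clock: 5.67
tcp_pos: [0.5566, 0.0096, 0.2054]
orientation: [0.002, 0.959, 0.282, 0.005]
wrist_force: [1.0, -0.1, 0.1]
finger_gap: 0.0297
grip_force: 0.0
```

```bash
python3 -c "
from h import *
go(.5752,-.290,.2,33)"
```

```text
slide [-146.6  261.9    6. ] ang [ 0.4 -0.5 -0.2] pos [0.5566 0.0096 0.2054] gap 0.0297 t 5.67 j [-0.13  0.28 -0.09  1.19 -0.    2.44]
```

Request:
{"api": "jog_arm", "payload": {
  "moves": [
    {"fingers": 0.6,"slide": [-146,262,20],"angular": [0,0,0]},
    {"fingers": 0.6,"slide": [-146,262,20],"angular": [0,0,0]},
    {"fingers": 0.6,"slide": [-146,262,20],"angular": [0,0,0]},
    {"fingers": 0.6,"slide": [-146,262,20],"angular": [0,0,0]},
    {"fingers": 0.6,"slide": [-146,262,20],"angular": [0,0,0]},
    {"fingers": 0.6,"slide": [-146,262,20],"angular": [0,0,0]},
    {"fingers": 0.6,"slide": [-146,262,20],"angular": [0,0,0]},
    {"fingers": 0.6,"slide": [-146,262,20],"angular": [0,0,0]},
    {"fingers": 0.6,"slide": [-146,262,20],"angular": [0,0,0]},
    {"fingers": 0.6,"slide": [-146,262,20],"angular": [0,0,0]}
  ]
}}

```text
clock: 6.5
tcp_pos: [0.5716, -0.2894, 0.1777]
orientation: [-0.001, 0.96, 0.281, -0.0]
wrist_force: [-0.1, 0.8, 0.6]
finger_gap: 0.0345
grip_force: 0.0
```

```bash
python3 -c "
from h import *
p=shot('top')
for px,a,X in caps(p):
    if .45<X[0]<.65 and abs(X[1])<.1: print(px.round(1),a,X)
c=p['color'][160:260,230:330]; cv2.imwrite('pics/t3.png',cv2.resize(cv2.cvtColor(c,cv2.COLOR_RGB2BGR),None,fx=4,fy=4,interpolation=cv2.INTER_CUBIC))
go(.5752,-.290,.076,33)"
```

```text
[270.8 192.4] 38 [0.58959002 0.0344712 ]
[261.8 209.6] 32 [0.55047446 0.05417089]
[281.5 209.8] 34 [0.55074107 0.01008392]
[271.8 226.2] 34 [0.51385299 0.03145431]
[292.  225.7] 35 [ 0.51565207 -0.0135989 ]
slide [  2.    3.4 102.1] ang [-0.1  0.  -0.2] pos [ 0.5718 -0.2884  0.1781] gap 0.0341 t 6.55 j [-0.59  0.47  0.11  1.22  0.    1.98]
```

View pics/t3.png

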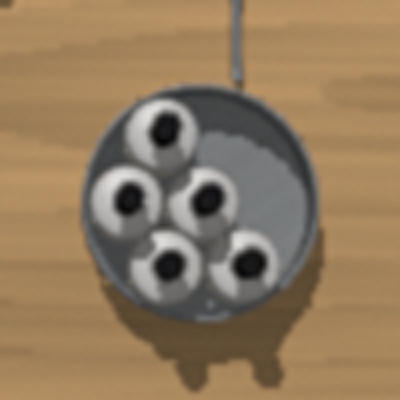

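The middle bottle stands upright at crop (207,200). The two right-hand places are clear, and the tin hasn't moved. Next is the right-hand loose bottle.

Request:
{"api": "jog_arm", "payload": {
  "moves": [
    {"fingers": 0.6,"slide": [2,3,35],"angular": [0,0,0]},
    {"fingers": 0.6,"slide": [2,3,70],"angular": [0,0,0]},
    {"fingers": 0.6,"slide": [2,3,101],"angular": [0,0,0]},
    {"fingers": 0.6,"slide": [2,3,101],"angular": [0,0,0]},
    {"fingers": 0.6,"slide": [2,3,101],"angular": [0,0,0]},
    {"fingers": 0.6,"slide": [2,3,101],"angular": [0,0,0]},
    {"fingers": 0.9,"slide": [2,3,101],"angular": [0,0,0]},
    {"fingers": 0.9,"slide": [2,3,101],"angular": [0,0,0]},
    {"fingers": 0.9,"slide": [2,3,101],"angular": [0,0,0]},
    {"fingers": 0.9,"slide": [2,3,101],"angular": [0,0,0]}
  ],
  "squeeze": 30
}}

```text
clock: 7.38
tcp_pos: [0.5771, -0.2913, 0.0807]
orientation: [0.001, 0.959, 0.282, 0.002]
wrist_force: [-0.1, 2.0, 7.0]
finger_gap: 0.0162
grip_force: 29.3
```

```bash
python3 - <<'E'
from h import *
from scipy.optimize import least_squares
go(.5752,-.290,.076,33)
p=shot('top'); g=cv2.GaussianBlur(p['color'],(0,0),.7).astype(float)
sat=g[:,:,0]-g[:,:,2]   # wood is orange, tin grey
pts=[]
c0=np.array([.5527,.0085])
for a in np.radians(np.arange(0,360,4)):
    rr=np.arange(.058,.084,.0004)
    v=[]
    for r in rr:
        u=proj(p,[c0[0]+r*np.cos(a),c0[1]+r*np.sin(a),.04]); v.append(cv2.getRectSubPix(sat.astype(np.float32),(1,1),tuple(map(float,u)))[0,0])
    d=np.gradient(np.array(v)); k=d.argmax()
    if d[k]>1: pts.append(c0+rr[k]*np.array([np.cos(a),np.sin(a)]))
pts=np.array(pts)
f=least_squares(lambda q:np.hypot(*(pts-q[:2]).T)-q[2],[*c0,.07],loss='soft_l1',f_scale=.0008)
print(f.x,len(pts),np.abs(f.fun).mean())
f=least_squares(lambda q:np.hypot(*(pts-q[:2]).T)-.07,c0,loss='soft_l1',f_scale=.0008); print(f.x)
E
```

```text
slide [-0.9 -2.1  4.7] ang [ 0.2 -0.1 -0.2] pos [ 0.5771 -0.2913  0.0807] gap 0.0162 t 7.38 j [-0.59  0.53 -0.03  1.01  0.    1.98]
[0.55311942 0.01089164 0.06994521] 90 0.00044071466784222866
[0.55311347 0.01088967]
```

Request:
{"api": "jog_arm", "payload": {
  "moves": [
    {"fingers": 0.9,"slide": [0,0,-15],"angular": [0,0,0]},
    {"fingers": 0.9,"slide": [0,0,-50],"angular": [0,0,0]},
    {"fingers": 0.9,"slide": [0,0,-90],"angular": [0,0,0]},
    {"fingers": 0.9,"slide": [0,0,-125],"angular": [0,0,0]},
    {"fingers": 0.9,"slide": [0,0,-125],"angular": [0,0,0]},
    {"fingers": 0.9,"slide": [0,0,-125],"angular": [0,0,0]},
    {"fingers": 0.9,"slide": [0,0,-125],"angular": [0,0,0]}
  ]
}}

```text
clock: 8.02
tcp_pos: [0.5755, -0.2909, 0.2032]
orientation: [0.0, 0.959, 0.282, 0.0]
wrist_force: [-1.2, 0.2, -1.2]
finger_gap: 0.0165
grip_force: 29.7
```

```bash
python3 - <<'E'
from h import *
np.set_printoptions(precision=4,suppress=True)
go(.5545,-.0341,.2,33)
c=np.array([.5531,.0109])
p=shot('top')
for px,a,X in caps(p):
    d=X-c
    if np.hypot(*d)<.07: print(X,np.hypot(*d),np.degrees(np.arctan2(d[1],d[0])))
p=shot('scene')   # held bottle height
for X in ((.577,-.2913,.2),): print(proj(p,X))
save(p,'sc4.png'); q=p['color'][30:180,150:300]; cv2.imwrite('pics/s4.png',cv2.resize(cv2.cvtColor(q,cv2.COLOR_RGB2BGR),None,fx=4,fy=4,interpolation=cv2.INTER_CUBIC))
E
```

```text
slide [ 121.3 -227.3    3. ] ang [ 0.1 -0.  -0.2] pos [ 0.5755 -0.2909  0.2032] gap 0.0165 t 8.02 j [-0.59  0.46  0.17  1.28 -0.    1.98]
[0.5898 0.0344] 0.043536110030849416 32.636778498180405
[0.5505 0.0542] 0.04333850663211182 93.4443666025791
[0.5507 0.0101] 0.002521863174882905 -161.5549607834134
[0.5139 0.0313] 0.04422130802850231 152.49855591201938
[ 0.5156 -0.0136] 0.04479665653986149 -146.89787810962582
[212.573   90.1367]
```

View pics/s4.png

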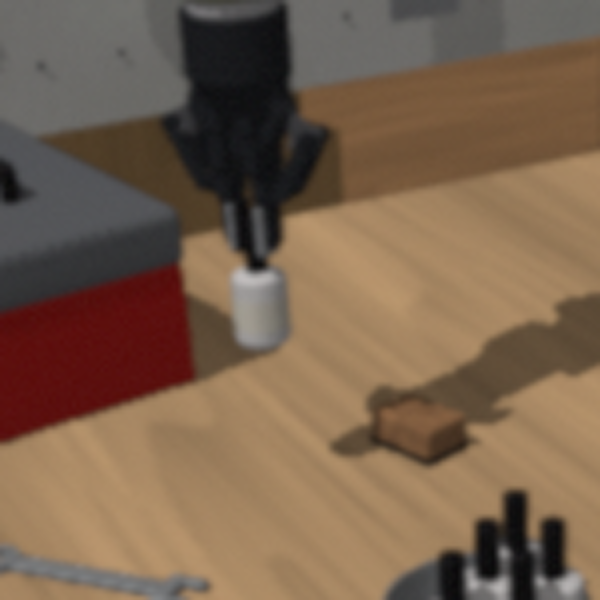

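The bottle hangs straight in the gripper at crop (258,305). I'll carry it to the place at −87° in the tin.

Request:
{"api": "jog_arm", "payload": {
  "moves": [
    {"fingers": 0.9,"slide": [123,-227,0],"angular": [0,0,0]},
    {"fingers": 0.9,"slide": [123,-227,0],"angular": [0,0,0]},
    {"fingers": 0.9,"slide": [123,-227,0],"angular": [0,0,0]},
    {"fingers": 0.9,"slide": [123,-227,0],"angular": [0,0,0]},
    {"fingers": 0.9,"slide": [123,-227,0],"angular": [0,0,0]},
    {"fingers": 0.9,"slide": [123,-227,0],"angular": [0,0,0]},
    {"fingers": 0.9,"slide": [123,-227,0],"angular": [0,0,0]},
    {"fingers": 0.9,"slide": [123,-227,0],"angular": [0,0,0]},
    {"fingers": 0.9,"slide": [123,-227,0],"angular": [0,0,0]},
    {"fingers": 0.9,"slide": [123,-227,0],"angular": [0,0,0]}
  ]
}}

```text
clock: 8.95
tcp_pos: [0.5559, -0.0343, 0.202]
orientation: [0.0, 0.959, 0.282, -0.001]
wrist_force: [0.9, -0.1, -1.0]
finger_gap: 0.0161
grip_force: 29.9
```

```bash
python3 -c "
from h import *
shot('top');go(.5561,-.0340,.2,33);shot('top');go(.5561,-.0340,.0847,33)"
```

```text
slide [ 0.4 -0.6  2.1] ang [-0.   0.1 -0.3] pos [ 0.556  -0.0347  0.2021] gap 0.0159 t 9.0 j [-0.21  0.29 -0.08  1.2  -0.    2.37]
slide [  0.6  -0.7 117.5] ang [-0.   0.  -0.3] pos [ 0.5561 -0.0349  0.2022] gap 0.0164 t 9.05 j [-0.21  0.29 -0.08  1.2  -0.    2.37]
```

Request:
{"api": "jog_arm", "payload": {
  "moves": [
    {"fingers": 0.9,"slide": [0.6,-0.7,25],"angular": [0,0,0]},
    {"fingers": 0.9,"slide": [0.6,-0.7,50],"angular": [0,0,0]},
    {"fingers": 0.9,"slide": [0.6,-0.7,65],"angular": [0,0,0]},
    {"fingers": 0.9,"slide": [0.6,-0.7,75],"angular": [0,0,0]},
    {"fingers": 0.9,"slide": [0.6,-0.7,82],"angular": [0,0,0]},
    {"fingers": 0.9,"slide": [0.6,-0.7,89],"angular": [0,0,0]},
    {"fingers": 0.9,"slide": [0.6,-0.7,96],"angular": [0,0,0]},
    {"fingers": 0.9,"slide": [0.6,-0.7,103],"angular": [0,0,0]},
    {"fingers": 0.9,"slide": [0.6,-0.7,108],"angular": [0,0,0]},
    {"fingers": 0.9,"slide": [0.6,-0.7,112],"angular": [0,0,0]}
  ]
}}

```text
clock: 9.88
tcp_pos: [0.5563, -0.0327, 0.0905]
orientation: [0.0, 0.959, 0.282, 0.0]
wrist_force: [-0.5, -0.7, -0.4]
finger_gap: 0.0162
grip_force: 29.8
```

Request:
{"api": "jog_arm", "payload": {
  "moves": [
    {"fingers": 0.9,"slide": [0,0,1.5],"angular": [0,0,0]},
    {"fingers": 0.9,"slide": [0,0,3],"angular": [0,0,0]},
    {"fingers": 0.9,"slide": [0,0,4],"angular": [0,0,0]},
    {"fingers": 0.9,"slide": [0,0,4],"angular": [0,0,0]}
  ]
}}

```text
clock: 10.22
tcp_pos: [0.5563, -0.0324, 0.0869]
orientation: [0.0, 0.959, 0.282, 0.0]
wrist_force: [-0.2, -1.1, -2.1]
finger_gap: 0.0161
grip_force: 29.9
```

Request:
{"api": "jog_arm", "payload": {
  "moves": [
    {"fingers": 0.9,"slide": [-0.5,0.9,1],"angular": [0,0,0]},
    {"fingers": 0.9,"slide": [-0.5,0.9,2],"angular": [0,0,0]},
    {"fingers": 0.9,"slide": [-0.5,0.9,3],"angular": [0,0,0]},
    {"fingers": 0.9,"slide": [-0.5,0.9,4],"angular": [0,0,0]},
    {"fingers": 0.9,"slide": [-0.5,0.9,4],"angular": [0,0,0]}
  ]
}}

```text
clock: 10.63
tcp_pos: [0.5568, -0.0332, 0.0847]
orientation: [0.0, 0.959, 0.282, 0.001]
wrist_force: [-4.5, 1.3, 12.3]
finger_gap: 0.0162
grip_force: 31.3
```

Seated at the expected height. I'll release it, rise and move clear.

Request:
{"api": "jog_arm", "payload": {
  "moves": [
    {"fingers": 0.9,"slide": [0,0,-2],"angular": [0,0,0]},
    {"fingers": 0.65,"slide": [0,0,-2],"angular": [0,0,0]},
    {"fingers": 0.65,"slide": [0,0,-2],"angular": [0,0,0]},
    {"fingers": 0.65,"slide": [0,0,-2],"angular": [0,0,0]},
    {"fingers": 0.65,"slide": [0,0,-20],"angular": [0,0,0]},
    {"fingers": 0.65,"slide": [0,0,-50],"angular": [0,0,0]},
    {"fingers": 0.65,"slide": [0,0,-90],"angular": [0,0,0]},
    {"fingers": 0.65,"slide": [0,0,-110],"angular": [0,0,0]},
    {"fingers": 0.65,"slide": [0,0,-110],"angular": [0,0,0]}
  ]
}}

```text
clock: 11.38
tcp_pos: [0.5591, -0.034, 0.198]
orientation: [0.002, 0.959, 0.282, 0.004]
wrist_force: [0.9, -0.8, 0.3]
finger_gap: 0.0299
grip_force: 0.0
```

```bash
python3 -c "
from h import *
go(.4340,.2805,.19,33)"
```

```text
slide [  65.  -332.2    6.3] ang [ 0.4 -0.4 -0.2] pos [ 0.5591 -0.034   0.198 ] gap 0.0299 t 11.38 j [-0.2   0.29 -0.09  1.18 -0.    2.37]
```

Request:
{"api": "jog_arm", "payload": {
  "moves": [
    {"fingers": 0.6,"slide": [65,-332,6],"angular": [0,0,0]},
    {"fingers": 0.6,"slide": [65,-332,6],"angular": [0,0,0]},
    {"fingers": 0.6,"slide": [65,-332,6],"angular": [0,0,0]},
    {"fingers": 0.6,"slide": [65,-332,6],"angular": [0,0,0]},
    {"fingers": 0.6,"slide": [65,-332,6],"angular": [0,0,0]},
    {"fingers": 0.6,"slide": [65,-332,6],"angular": [0,0,0]},
    {"fingers": 0.6,"slide": [65,-332,6],"angular": [0,0,0]},
    {"fingers": 0.6,"slide": [65,-332,6],"angular": [0,0,0]},
    {"fingers": 0.6,"slide": [65,-332,6],"angular": [0,0,0]},
    {"fingers": 0.6,"slide": [65,-332,6],"angular": [0,0,0]}
  ]
}}

```text
clock: 12.22
tcp_pos: [0.4294, 0.2829, 0.1856]
orientation: [0.0, 0.959, 0.285, -0.001]
wrist_force: [-0.3, -0.4, 0.0]
finger_gap: 0.0339
grip_force: 0.0
```

```bash
python3 - <<'E'
from h import *
np.set_printoptions(precision=4,suppress=True)
c=np.array([.5531,.0109])
p=shot('top')
for px,a,X in caps(p):
    d=X-c
    if np.hypot(*d)<.07: print(X,np.hypot(*d),np.degrees(np.arctan2(d[1],d[0])))
go(.434,.2805,.078,33)
E
```

```text
[0.5896 0.0344] 0.04338425700202612 32.79875881352987
[0.5505 0.0541] 0.04331289886752895 93.45669755504811
[ 0.5527 -0.0316] 0.042510301044733974 -90.53673594408588
[0.5505 0.0107] 0.0026185090071266944 -175.9286900577963
[0.5138 0.0313] 0.044298555264357234 152.54724643257296
[ 0.5156 -0.0136] 0.044834845341232395 -146.86154272798174
slide [  2.8   2.8 107.7] ang [ 0.   0.1 -0.1] pos [0.4302 0.2814 0.1857] gap 0.0339 t 12.27 j [ 0.42  0.22 -0.22  1.13 -0.    2.99]
```

Request:
{"api": "jog_arm", "payload": {
  "moves": [
    {"fingers": 0.6,"slide": [3,3,35],"angular": [0,0,0]},
    {"fingers": 0.6,"slide": [3,3,70],"angular": [0,0,0]},
    {"fingers": 0.6,"slide": [3,3,107],"angular": [0,0,0]},
    {"fingers": 0.6,"slide": [3,3,107],"angular": [0,0,0]},
    {"fingers": 0.6,"slide": [3,3,107],"angular": [0,0,0]},
    {"fingers": 0.6,"slide": [3,3,107],"angular": [0,0,0]},
    {"fingers": 0.9,"slide": [3,3,107],"angular": [0,0,0]},
    {"fingers": 0.9,"slide": [3,3,107],"angular": [0,0,0]},
    {"fingers": 0.9,"slide": [3,3,107],"angular": [0,0,0]},
    {"fingers": 0.9,"slide": [3,3,107],"angular": [0,0,0]}
  ],
  "squeeze": 30
}}

```text
clock: 13.1
tcp_pos: [0.4371, 0.2806, 0.082]
orientation: [-0.0, 0.959, 0.282, 0.002]
wrist_force: [0.8, -0.6, 6.7]
finger_gap: 0.0163
grip_force: 30.9
```

Request:
{"api": "jog_arm", "payload": {
  "moves": [
    {"fingers": 0.9,"slide": [0,0,-15],"angular": [0,0,0]},
    {"fingers": 0.9,"slide": [0,0,-50],"angular": [0,0,0]},
    {"fingers": 0.9,"slide": [0,0,-90],"angular": [0,0,0]},
    {"fingers": 0.9,"slide": [0,0,-125],"angular": [0,0,0]},
    {"fingers": 0.9,"slide": [0,0,-125],"angular": [0,0,0]},
    {"fingers": 0.9,"slide": [0,0,-125],"angular": [0,0,0]},
    {"fingers": 0.9,"slide": [0,0,-125],"angular": [0,0,0]}
  ]
}}

```text
clock: 13.68
tcp_pos: [0.4351, 0.28, 0.2048]
orientation: [-0.0, 0.959, 0.282, 0.0]
wrist_force: [-0.2, 0.3, -1.0]
finger_gap: 0.0166
grip_force: 30.3
```

```bash
python3 -c "
from h import *
go(.5947,-.0109,.21,33)"
```

```text
slide [-23.4 331.   -5.1] ang [ 0.  -0.  -0.2] pos [0.4351 0.28   0.2048] gap 0.0166 t 13.68 j [ 0.42  0.22 -0.18  1.18 -0.    2.99]
```

Request:
{"api": "jog_arm", "payload": {
  "moves": [
    {"fingers": 0.9,"slide": [-23,331,-8],"angular": [0,0,0]},
    {"fingers": 0.9,"slide": [-23,331,-8],"angular": [0,0,0]},
    {"fingers": 0.9,"slide": [-23,331,-8],"angular": [0,0,0]},
    {"fingers": 0.9,"slide": [-23,331,-8],"angular": [0,0,0]},
    {"fingers": 0.9,"slide": [-23,331,-8],"angular": [0,0,0]},
    {"fingers": 0.9,"slide": [-23,331,-8],"angular": [0,0,0]},
    {"fingers": 0.9,"slide": [-23,331,-8],"angular": [0,0,0]},
    {"fingers": 0.9,"slide": [-23,331,-8],"angular": [0,0,0]},
    {"fingers": 0.9,"slide": [-23,331,-8],"angular": [0,0,0]},
    {"fingers": 0.9,"slide": [-23,331,-8],"angular": [0,0,0]}
  ]
}}

```text
clock: 14.52
tcp_pos: [0.5948, -0.0129, 0.2101]
orientation: [-0.001, 0.96, 0.28, -0.002]
wrist_force: [-1.0, 1.0, -0.5]
finger_gap: 0.0162
grip_force: 30.3
```

```bash
python3 -c "
from h import *
shot('top');shot('top');shot('top');go(.5947,-.0109,.16,33)"
```

```text
slide [ 0.2  1.6 51.5] ang [-0.1  0.1 -0.2] pos [ 0.5938 -0.0098  0.2115] gap 0.0162 t 14.67 j [-0.15  0.36  0.04  1.25  0.    2.42]
```

Request:
{"api": "jog_arm", "payload": {
  "moves": [
    {"fingers": 0.9,"slide": [0.2,1.5,25],"angular": [0,0,0]},
    {"fingers": 0.9,"slide": [0.2,1.5,50],"angular": [0,0,0]},
    {"fingers": 0.9,"slide": [0.2,1.5,65],"angular": [0,0,0]},
    {"fingers": 0.9,"slide": [0.2,1.5,65],"angular": [0,0,0]},
    {"fingers": 0.9,"slide": [0.2,1.5,65],"angular": [0,0,0]},
    {"fingers": 0.9,"slide": [0.2,1.5,65],"angular": [0,0,0]}
  ]
}}

```text
clock: 15.17
tcp_pos: [0.5963, -0.0109, 0.1489]
orientation: [0.0, 0.959, 0.283, 0.001]
wrist_force: [0.7, -1.0, 0.0]
finger_gap: 0.0159
grip_force: 30.3
```

```bash
python3 -c "
from h import *
go(.5947,-.0109,.086,33)
p=shot('scene')
c=p['color'][130:230,200:330]; cv2.imwrite('pics/s5.png',cv2.resize(cv2.cvtColor(c,cv2.COLOR_RGB2BGR),None,fx=5,fy=5,interpolation=cv2.INTER_CUBIC))"
```

```text
slide [-1.4 -1.  62.9] ang [ 0.  -0.1 -0.1] pos [ 0.5963 -0.0109  0.1489] gap 0.0159 t 15.17 j [-0.15  0.39 -0.07  1.11 -0.    2.42]
```

View pics/s5.png

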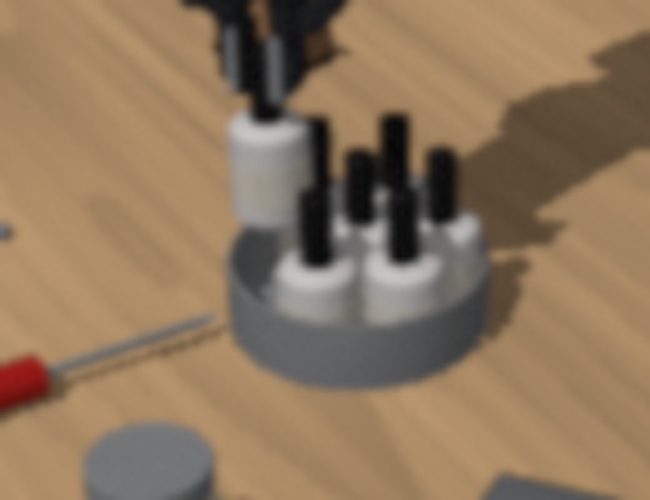

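The held bottle hangs at crop (268,165), above the free place. I'll compare its column with where it should be.

```bash
python3 -c "
from h import *
p=shot('scene')
A=(.5896,.0344); C=(.5505,.0541)
def v(X,z): u=proj(p,[*X,z]); return ((u-[200,130])*5+2).round(1)
print('A',v(A,.1),'C',v(C,.1), 'M',v((.5505,.0107),.1),'F',v((.5527,-.0316),.1))
for P in ((.5912,-.0102),(.5947,-.0109)): print('held target shoulder',v(P,.1489-.082+.053), v(P,.1489-.082+.02))
go(.5947,-.0109,.086,33)
# measured body columns
g=p['color'].astype(int)
for r in (155,158,161,164,167): 
  row=g[r,235:275].min(1); print(r,row)
"
```

```text
A [321.8 195.1] C [409.1 191.4] M [365.5 155.2] F [321.7 123. ]
held target shoulder [275.4 124.6] [277.7 180.8]
held target shoulder [268.7 125.8] [271.1 182. ]
slide [-1.7 -1.9 63.5] ang [ 0.1 -0.1 -0.2] pos [ 0.597  -0.0115  0.1495] gap 0.016 t 15.27 j [-0.15  0.39 -0.07  1.11 -0.    2.42]
155 [100  99  99  95  95  96  98 100 103 116 152 180 190 191 187 175 164 159
 159 162 168 171 165 155 139 113  73  32  13  13  39  74  93  99  98  99
  99 100 100  95]
158 [ 99  99 100 100 100  99  96  94  95 105 129 150 164 172 177 179 180 179
 176 171 164 153 140 125 111  96  69  37  15  10  30  62  86  95  94  92
  92  92  93  89]
161 [103 102 101  99 100 100 101 100 101 106 128 146 154 156 157 157 155 153
 149 145 139 132 124 116 108  96  72  41  17   9  31  64  83  70  43  24
  21  21  24  29]
164 [103 104 103 102 102 100  98  99 101 105 119 135 144 147 147 146 144 142
 139 136 131 123 115 107  99  90  70  42  18  11  28  61  81  68  41  20
  15  14  12  15]
167 [102 103 104 104 103 103 102 102 100 101 112 130 143 146 146 143 141 140
 137 135 129 123 117 107  96  78  59  37  20  15  29  63  81  68  38  18
  14  14  12  35]
```

Request:
{"api": "jog_arm", "payload": {
  "moves": [
    {"fingers": 0.9,"slide": [-0.9,-1.4,8],"angular": [0,0,0]},
    {"fingers": 0.9,"slide": [-0.9,-1.4,16],"angular": [0,0,0]},
    {"fingers": 0.9,"slide": [-0.9,-1.4,23],"angular": [0,0,0]},
    {"fingers": 0.9,"slide": [-0.9,-1.4,30],"angular": [0,0,0]},
    {"fingers": 0.9,"slide": [-0.9,-1.4,36],"angular": [0,0,0]},
    {"fingers": 0.9,"slide": [-0.9,-1.4,42],"angular": [0,0,0]},
    {"fingers": 0.9,"slide": [-0.9,-1.4,42],"angular": [0,0,0]}
  ]
}}

```text
clock: 15.85
tcp_pos: [0.5936, -0.0112, 0.1039]
orientation: [-0.001, 0.959, 0.282, -0.001]
wrist_force: [0.4, -0.0, -0.2]
finger_gap: 0.0161
grip_force: 30.3
```

Request:
{"api": "jog_arm", "payload": {
  "moves": [
    {"fingers": 0.9,"slide": [0,0,5],"angular": [0,0,0]},
    {"fingers": 0.9,"slide": [0,0,10],"angular": [0,0,0]},
    {"fingers": 0.9,"slide": [0,0,14],"angular": [0,0,0]},
    {"fingers": 0.9,"slide": [0,0,17],"angular": [0,0,0]},
    {"fingers": 0.9,"slide": [0,0,19],"angular": [0,0,0]},
    {"fingers": 0.9,"slide": [0,0,19],"angular": [0,0,0]}
  ]
}}

```text
clock: 16.35
tcp_pos: [0.5945, -0.0112, 0.0864]
orientation: [-0.0, 0.959, 0.282, -0.0]
wrist_force: [-0.1, -0.2, -1.5]
finger_gap: 0.0163
grip_force: 30.4
```

Request:
{"api": "jog_arm", "payload": {
  "moves": [
    {"fingers": 0.9,"slide": [0,0,1],"angular": [0,0,0]},
    {"fingers": 0.9,"slide": [0,0,2],"angular": [0,0,0]},
    {"fingers": 0.9,"slide": [0,0,2],"angular": [0,0,0]}
  ]
}}

```text
clock: 16.6
tcp_pos: [0.5951, -0.0112, 0.0861]
orientation: [0.0, 0.959, 0.282, 0.001]
wrist_force: [-1.4, 0.5, 5.5]
finger_gap: 0.0164
grip_force: 31.1
```

Seated on the floor. I'll release it, rise and move aside.

Request:
{"api": "jog_arm", "payload": {
  "moves": [
    {"fingers": 0.9,"slide": [0,0,-1.5],"angular": [0,0,0]},
    {"fingers": 0.65,"slide": [0,0,-1.5],"angular": [0,0,0]},
    {"fingers": 0.65,"slide": [0,0,-1.5],"angular": [0,0,0]},
    {"fingers": 0.65,"slide": [0,0,-1.5],"angular": [0,0,0]},
    {"fingers": 0.65,"slide": [0,0,-20],"angular": [0,0,0]},
    {"fingers": 0.65,"slide": [0,0,-50],"angular": [0,0,0]},
    {"fingers": 0.65,"slide": [0,0,-90],"angular": [0,0,0]},
    {"fingers": 0.65,"slide": [0,0,-120],"angular": [0,0,0]},
    {"fingers": 0.65,"slide": [0,0,-120],"angular": [0,0,0]}
  ]
}}

```text
clock: 17.35
tcp_pos: [0.598, -0.0117, 0.212]
orientation: [0.002, 0.959, 0.282, 0.005]
wrist_force: [1.1, -0.7, 0.9]
finger_gap: 0.0303
grip_force: 0.0
```

Request:
{"api": "jog_arm", "payload": {
  "moves": [
    {"fingers": 0.65,"slide": [-140,250,0],"angular": [0,0,0]},
    {"fingers": 0.65,"slide": [-140,250,0],"angular": [0,0,0]},
    {"fingers": 0.65,"slide": [-140,250,0],"angular": [0,0,0]},
    {"fingers": 0.65,"slide": [-140,250,0],"angular": [0,0,0]},
    {"fingers": 0.65,"slide": [-140,250,0],"angular": [0,0,0]},
    {"fingers": 0.65,"slide": [-140,250,0],"angular": [0,0,0]},
    {"fingers": 0.65,"slide": [-140,250,0],"angular": [0,0,0]},
    {"fingers": 0.65,"slide": [-140,250,0],"angular": [0,0,0]},
    {"fingers": 0.65,"slide": [-140,250,0],"angular": [0,0,0]},
    {"fingers": 0.65,"slide": [-140,250,0],"angular": [0,0,0]}
  ]
}}

```text
clock: 18.18
tcp_pos: [0.6118, -0.2971, 0.204]
orientation: [-0.001, 0.959, 0.282, -0.0]
wrist_force: [-0.9, -0.2, -0.0]
finger_gap: 0.0305
grip_force: 0.0
```

```bash
python3 - <<'E'
from h import *
np.set_printoptions(precision=4,suppress=True)
c=np.array([.5531,.0109])
s=shot('scene'); p=shot('top')
for px,a,X in caps(p):
    d=X-c
    if np.hypot(*d)<.07: print(X,np.hypot(*d),np.degrees(np.arctan2(d[1],d[0])))
a=cv2.resize(p['color'][165:255,235:325],(400,400),interpolation=cv2.INTER_CUBIC)
b=cv2.resize(s['color'][140:230,220:310],(400,400),interpolation=cv2.INTER_CUBIC)
cv2.imwrite('pics/f.png',cv2.cvtColor(np.hstack([a,b]),cv2.COLOR_RGB2BGR))
print(get_state()['clock'],get_state()['tcp_pos'])
E
```

```text
[0.5896 0.0345] 0.04341993340892113 32.85597235650879
[ 0.5896 -0.0097] 0.041920934254229464 -29.503962927182044
[0.5505 0.0542] 0.04335853131280134 93.44251992674056
[ 0.5527 -0.0316] 0.04245852327005577 -90.49913346751627
[0.5506 0.0108] 0.0025427829157435014 -177.9715383819354
[0.5139 0.0313] 0.04415305737902997 152.51168683227763
[ 0.5155 -0.0136] 0.04490835564561785 -146.93456372227936
18.2833 [ 0.6122 -0.2958  0.2047]
```

View pics/f.png

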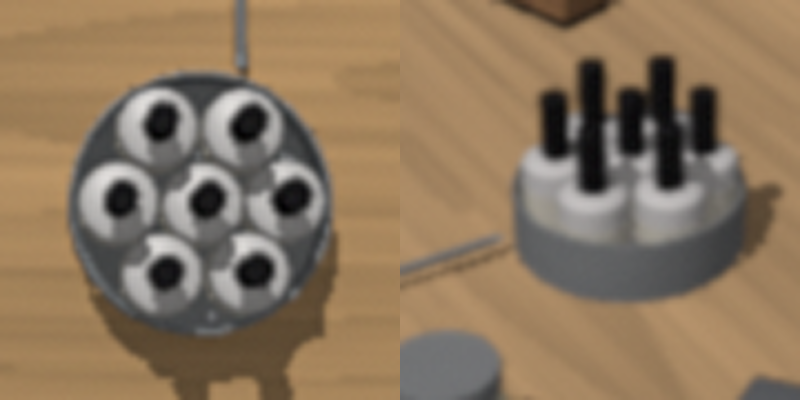

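All seven caps stand upright: one in the middle at crop (207,200) and six around it. Both views show level caps and shoulders, and the tin hasn't moved.

```bash
python3 -c "
from h import *
print(hand_in())"
```

```text
the job is handed in; nothing more can be done
None
```

All seven bottles stand upright in the tin, six around one in the middle, and the job was handed in at about 18 s of the 64 s allowed.

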